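# Pack and clamp a board in the sanding jig

### The arm

A 7-joint arm with a two-finger parallel gripper is mounted at the origin on the work surface. World frame = base frame: x ahead of the robot, y to its left, z up, the work surface at z = 0. Lengths are in m, angles in rad, forces in N, time in s.
With the tool pointing down it reaches from about 0.425 to 0.875 m from the base axis. Payload 4.7 kg.
Tool frame: the origin (TCP) lies on the centre line of the jaws, within the pads' length; the fingertips stand bot.tip_reach ahead of it and the grasp point (between the pads) lies 6 mm ahead of it (bot.tip_reach is the distance from the TCP to the fingertips, in m); z points along the fingers, y is the line along which they close (so a half turn about z gives the same grasp; the last joint's range is limited). The gripper opens to 87 mm and grips with 3 to 60 N. Pads are 19 mm wide; open, the fingers measure 117 mm over their backs; the gripper's body (75 mm by 190 mm) begins 51 mm behind the grasp point.
Start: joints at [1.186, 0.321, -0.07, 1.45, 0.023, 1.371, -0.057], TCP at [0.252, -0.599, 0.248] pointing down, gripper open.
Joint ranges: [-2.86, 2.86], [-0.3, 2.09], [-1.38, 1.24], [0.06, 2.45], [-1.56, 4.7], [0.09, 2.05], [-2.69, 2.69]. Speed limits (rad/s): [2.57, 2.57, 3.14, 3.14, 3.14, 3.14, 3.14].

### API

Orientations are given as a 3x3 rotation matrix whose columns are the frame's x, y, z axes.
In Python, from plant import sense, eyes, workorder, bot gives the robot as it stands. The module is installed in compiled form; this text tells all that it offers.
- The arm moves only by the tool servo_tool, never from a script. Its argument "deltas" is a list of rows, each a list of 3 entries, a list of its own where there are three numbers: the shift along the tool's x, y, z in fractions of the full range, 1 being 750 mm, then the turn, a rotation vector about the tool's x, y, z in a scale on which 1.0 is 90 degrees, then the finger opening in mm, from 0 to 87. A call has exactly 8 rows; each row is the pose to reach, as a shift and turn from the pose commanded when the call began, along the tool's axes at that moment; what a row does not reach only later rows make up. A row lasts 1/8 s, in which the tool goes at most 62.5 mm and 10.7 degrees, less where a joint would pass 70% of its speed; a pose out of reach is approached as far as the arm can. A call with a gripper value outside its range is refused whole. The fingers move at their own pace and stop on an object; "grip_force" is the grip in N (left out, the last holds). Time passes only in rows, so rows that repeat a pose let the fingers close, or fill a call up. It gives the time, the measured TCP pose, the force, the opening and the grip force at its end, in the units of the state.
- sense(): the state, without advancing time (a new reading comes with each control period).
- eyes.grab_frame(name): name is "scene" or "top"; returns a dict with "color" (420x560x3 uint8, red, green, blue), "mtx" (3x3 intrinsics, pixels), "eye" and "orientation" of the camera in the world. Camera axes: x right, y down, z forward; pixel columns grow to the right and rows downward; lengths in m; the calibration is good to about 2 mm. A picture is of the moment at which its call begins. There is no depth.
- workorder.job_done(): hands the job in; it is judged then, once.
The state is a dict: "t": time; "joint_pos": joint angles; "qd": joint speeds; "joint_efforts": joint torques, N m; "tool_pos": TCP position; "orientation": TCP orientation; "contact_force": force on the tool from outside, world axes, zero at the start; "wrist_torque": the same for the moment, N m; "width": finger opening in m; "grasp_force": force on a finger pad.
Only numpy, scipy, OpenCV 4.12 (cv2) and the standard library are available. Lean on these libraries where they do the work, as an engineer would, in place of code of your own. Each camera call takes 0.05 s, during which the arm holds its last target. There are 200 camera calls.

### The job

Push the open work drawer of the sanding jig fully home so the board's green nose faces the clamp, then stand orange packing pieces upright, flat on the base plate, in the gap between nose and steel jaw, adding pieces until pushing the jaw's red plate towards the nose squeezes the packing tight between jaw and nose instead of running out of travel. Finish while holding: keep pushing the red plate with the fingers, about 10 N, so that the packing stays clamped (the jaw springs back if let go). Leave unused pieces standing in the rack and leave the bowl, tape roll and plastic pot alone.

Things in the scene. Friction and masses are not known exactly. Their poses are not given: they have to be found in the camera images.
- jig: Fixed plywood base plate, 12 mm thick, on the bench; carries drawer and clamp. Origin at bench height under the middle of the nose's end face when the drawer is home. +x (away from the robot, turned up to 12 degrees): direction in which the drawer goes home; +y: from the nose across the gap to the jaw. Plate spans x -165 to 80, y -145 to 190 mm.
- drawer (a joint): Work drawer slide in m: 0 = fully home at its end stop, positive = open towards the robot (jig -x), up to 0.08; starts 0.04 to 0.07 open. Sliding friction about 4 N, no spring; it stays where it is left.
- drawer_front (a point): Middle of the upper edge of the outer face of the drawer's blue front panel (122 mm wide along jig y, 8 mm thick, 14 to 70 mm above the bench). Moves with the drawer. Push this face in the jig's +x direction; there is no handle.
- nose (a point): Middle of the top edge of the end face of the board's green nose; moves with the drawer, in which the red board (top 50 mm above the bench) is fixed. The end face looks to jig +y, is 40 mm wide (jig x), 22 to 52 mm above the bench; the nose sticks out 22 mm from the drawer. With the drawer home it lies straight across from the jaw.
- clamp: Fixed clamp on the base plate, same axes as the jig; its distance from the nose varies between starts. Origin on the plate (12 mm above the bench) under the middle of the jaw's face when the jaw is open. Yellow guide 56 mm wide, 36 mm high, 35 to 65 mm behind that face, on a 90 mm wide dark foot.
- jaw (a joint): Travel of the sliding jaw in m: 0 = open, 0.028 = end stop, growing as it is pushed to the nose (jig -y). A spring resists with 1.6 N (open) to 3.8 N and reopens it when let go. A push that ends near 0.028: gap not closed; resisted below about 0.0265: packing tight. Drawer home, the gap from nose to open jaw is 33 to 49 mm: one or two pieces.
- jaw_face (a point): Middle of the top edge of the steel jaw's face; moves with the jaw. The face is 40 mm wide and spans 14 to 50 mm above the bench.
- jaw_push (a point): Middle of the top edge of the rear face of the red push plate at the tail of the jaw, 110 mm behind the jaw's face; moves with the jaw. The plate is 56 mm wide (jig x), 10 mm thick and reaches from 15 to 65 mm above the bench. Push this face towards the nose (jig -y); the space behind it is free.
- rack: Fixed dark wooden rack in which the packing pieces stand in four parallel slots, 34 mm apart along its y (at -51, -17, 17, 51 mm). Origin: centre of its underside. 44 x 140 mm, slot floor 6 mm and slot walls 18 mm above the bench, 1 mm play either side of a piece; lift pieces straight up.
- shim0: One of four identical orange packing pieces (shims): 12 mm thick (its own y), 50 mm wide (its own x), 45 mm tall (z), 30 g. Origin: centre of its underside. All four start standing upright in the rack; take it across its 50 mm width.
- shim1: One of four identical orange packing pieces (shims): 12 mm thick (its own y), 50 mm wide (its own x), 45 mm tall (z), 30 g. Origin: centre of its underside. All four start standing upright in the rack; take it across its 50 mm width.
- shim2: One of four identical orange packing pieces (shims): 12 mm thick (its own y), 50 mm wide (its own x), 45 mm tall (z), 30 g. Origin: centre of its underside. All four start standing upright in the rack; take it across its 50 mm width.
- shim3: One of four identical orange packing pieces (shims): 12 mm thick (its own y), 50 mm wide (its own x), 45 mm tall (z), 30 g. Origin: centre of its underside. All four start standing upright in the rack; take it across its 50 mm width.
- bowl: Red plastic bowl, 120 mm across, 60 mm high, origin under its centre. Leave alone.
- tape: Roll of tape lying flat, 90 mm across, 25 mm high, origin under its centre. Leave alone.
- pot: Clear plastic pot, 80 mm across, 75 mm high, origin under its centre. Leave alone.
Not all that is in view belongs to the job. Leave any blue or pink look-alike of the shim3 alone.

How it is judged:
By the outcome, as a careful person would: the job done as asked, in the order asked, and still so for the second after the job is handed in, while the arm keeps its last pose, push and grip.
It also fails if it takes over 69 s, if anything falls off the work surface, if the arm or the gripper's body presses on something with over 40 N, if the wrist force passes 120 N, or if a joint passes its speed limit or range.

## Working session

There is one attempt and no reset: what is moved stays moved. The work goes in short steps, Python scripts to look and compute and a tool call to move; the robot and the scene stay as the last step left them, time stands still between calls to the robot, and variables do not carry over. Pictures are saved under pics/ and viewed, at most 10 in all, crops included, and the job is handed in when it is done.

Besides the shell and the picture viewer there is one more tool, called after "Emit:" by a JSON object that holds its "op" and its "data". servo_tool: Moves the arm, as the interface text tells. Its arguments: {"type":"object","properties":{"deltas":{"type":"array","items":{"type":"array"}},"grip_force":{"type":"number"}},"required":["deltas"]}

```bash
mkdir -p pics
cat > h.py <<'E'
import numpy as np, cv2
from plant import sense, eyes, workorder, bot
def grab(n,f=None):
    d=eyes.grab_frame(n)
    if f: cv2.imwrite('pics/'+f,cv2.cvtColor(d['color'],cv2.COLOR_RGB2BGR))
    return d
def px2w(d,u,v,z):
    r=np.array(d['orientation'])@np.linalg.solve(np.array(d['mtx']),[u,v,1.]); e=np.array(d['eye'])
    return e+r*(z-e[2])/r[2]
def w2px(d,p):
    c=np.array(d['mtx'])@(np.array(d['orientation']).T@(np.array(p)-np.array(d['eye']))); return c[:2]/c[2]
E
python3 - <<'E'
from h import *
np.set_printoptions(precision=4,suppress=True)
a=grab('scene','s0.png');b=grab('top','t0.png')
for d in(a,b):print(d['mtx'],d['eye'],d['orientation'])
s=sense();print(s['t'],s['tool_pos'],s['orientation'],s['width'],bot.tip_reach)
E
```

```text
[[434.6276   0.     276.6911]
 [  0.     434.6276 212.4291]
 [  0.       0.       1.    ]] [ 1.2998 -0.3489  0.6183] [[ 0.4203  0.4893 -0.7641]
 [ 0.9074 -0.2254  0.3548]
 [ 0.0014 -0.8425 -0.5387]]
[[391.2405   0.     284.7754]
 [  0.     391.2405 207.7528]
 [  0.       0.       1.    ]] [0.3723 0.0018 1.0786] [[ 0.0087 -0.984   0.1782]
 [-0.9997 -0.0129 -0.0226]
 [ 0.0245 -0.1779 -0.9837]]
0.1 [ 0.2522 -0.5986  0.2466] [[ 0.9215  0.3883 -0.0008]
 [ 0.3883 -0.9215  0.0016]
 [-0.0001 -0.0017 -1.    ]] 0.08709432011452475 0.025
```

View pics/s0.png

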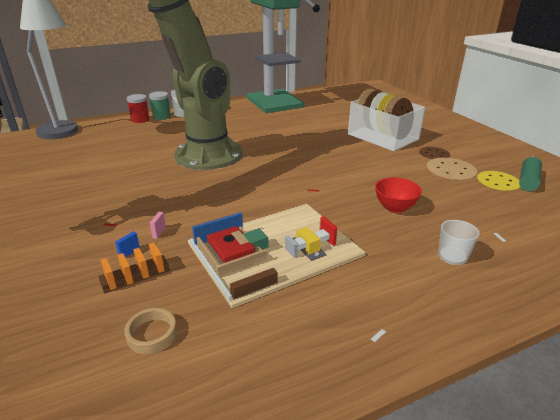

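View pics/t0.png

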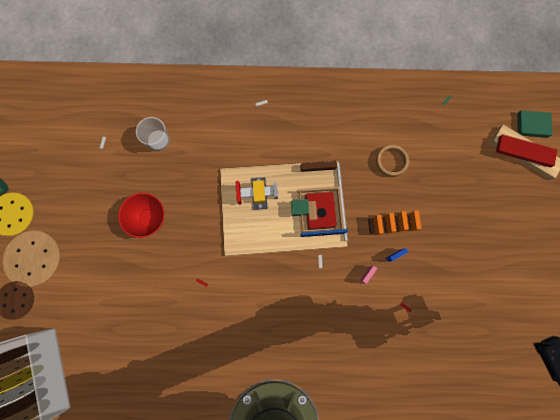

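Both pictures show the jig at about (285,210) in the top view, with the drawer open, and the rack at about (397,222) with four orange pieces. I'll enlarge both areas.

Run:
```python
import cv2
t=cv2.imread('pics/t0.png');s=cv2.imread('pics/s0.png')
cv2.imwrite('pics/t0c.png',cv2.resize(t[150:270,214:354],None,fx=5,fy=5,interpolation=cv2.INTER_CUBIC))
cv2.imwrite('pics/r0c.png',cv2.resize(t[195:295,350:450],None,fx=6,fy=6,interpolation=cv2.INTER_CUBIC))
```

```text
(no output)
```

View pics/t0c.png

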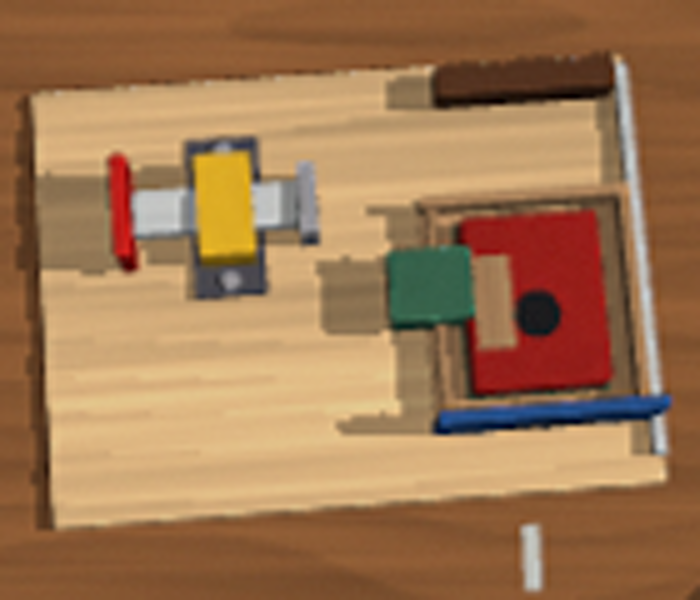

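View pics/r0c.png

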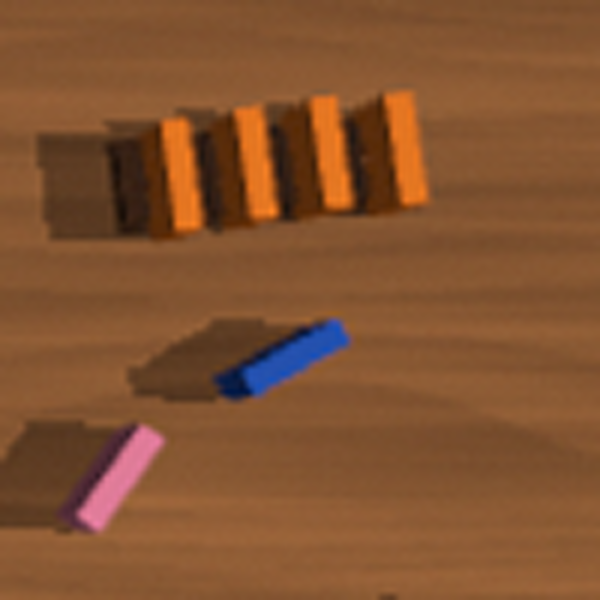

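```bash
cat > m.py <<'E'
from h import *
from scipy.optimize import least_squares
np.set_printoptions(precision=4,suppress=True)
d=eyes.grab_frame('top')
J=lambda U,V,z:px2w(d,214+(U+.5)/5-.5,150+(V+.5)/5-.5,z)[:2]
R=lambda U,V,z:px2w(d,350+(U+.5)/6-.5,195+(V+.5)/6-.5,z)[:2]
def fit(local,world):
    L=np.array(local);W=np.array(world)
    f=lambda p:(np.c_[np.cos(p[2])*L[:,0]-np.sin(p[2])*L[:,1],np.sin(p[2])*L[:,0]+np.cos(p[2])*L[:,1]]+p[:2]-W).ravel()
    r=least_squares(f,[.5,0,0]);return r.x,r.fun.reshape(-1,2)
def pt(p,x,y):
    c,s=np.cos(p[2]),np.sin(p[2]);return p[:2]+[c*x-s*y,s*x+c*y]
E
python3 - <<'E'
from m import *
p,r=fit([[.08,.19],[.08,-.145],[-.165,-.145],[-.165,.19]],[J(32,92,.012),J(622,58,.012),J(667,482,.012),J(55,527,.012)])
print('jig',p,np.degrees(p[2]),r)
c,s=np.cos(p[2]),np.sin(p[2]);M=np.array([[c,s],[-s,c]])
for n,a in dict(frontL=(440,420,.07),frontR=(666,402,.07),nose_t=(388,254,.052),nose_b=(392,326,.052),jaw_t=(312,163,.05),jaw_b=(318,240,.05),push_t=(110,157,.065),push_b=(124,268,.065)).items():
    w=J(*a);print(n,w,M@(w-p[:2])*1000)
tops=[(182,175),(257,162),(331,153),(407,148)]
W=[R(*t,.051) for t in tops];print('shims',W)
q,r=fit([[0,.051],[0,.017],[0,-.017],[0,-.051]],W);print('rack',q,np.degrees(q[2]),r)
for a in [(174,118),(190,232),(399,91),(416,205)]:print(R(*a,.051))
E
```

```text
jig [ 0.6127 -0.0358  0.0824] 4.722256738214241 [[ 0.     -0.0003]
 [ 0.0024 -0.0009]
 [-0.0013 -0.0001]
 [-0.0011  0.0012]]
frontL [ 0.4875 -0.0656] [-127.1965  -19.4123]
frontR [ 0.4983 -0.1834] [-126.1704 -137.7446]
nose_t [ 0.5785 -0.0388] [-34.2913  -0.2252]
nose_b [ 0.5395 -0.0412] [-73.3804   0.6421]
jaw_t [0.6285 0.0025] [18.9464 36.8376]
jaw_b [ 0.5861 -0.0012] [-23.6708  36.5876]
push_t [0.6265 0.1099] [ 25.751  144.0211]
push_b [0.5665 0.1007] [-34.7788 139.7819]
shims [array([ 0.5185, -0.2759]), array([ 0.5247, -0.3097]), array([ 0.5292, -0.3431]), array([ 0.5318, -0.3774])]
rack [ 0.526  -0.3265  0.1313] 7.522158770319941 [[ 0.0009 -0.0001]
 [-0.0009  0.    ]
 [-0.0009 -0.0003]
 [ 0.0009  0.0003]]
[ 0.5441 -0.2732]
[ 0.493  -0.2786]
[ 0.5576 -0.3751]
[ 0.5063 -0.3801]
```

The jig is turned 4.7° and the rack 7.5°. The drawer is open about 52 mm and the gap is about 36 mm, so one piece should do. I'll use one tool orientation throughout: tool y along jig +x, tool x along jig +y. The first move goes in front of the drawer panel.

```bash
cat >> h.py <<'E'
def plan(x,y,z,yawdeg):
    "delta in tool axes (mm, deg) to TCP xyz with tool z down and tool y at yaw"
    from scipy.spatial.transform import Rotation as Ro
    s=sense();R=np.array(s['orientation']);t=np.radians(yawdeg)
    G=np.array([[-np.sin(t),np.cos(t),0],[np.cos(t),np.sin(t),0],[0,0,-1]]).T
    return np.round(R.T@(np.array([x,y,z])-s['tool_pos'])*1000,1),np.round(Ro.from_matrix(R.T@G).as_rotvec(degrees=True),2)
E
cat > j.py <<'E'
from h import *
P=np.array([.6102,-.0360]);A=np.radians(4.72)
def jig(x,y):  # mm in jig -> world
    c,s=np.cos(A),np.sin(A);return P+np.array([c*x-s*y,s*x+c*y])/1000
def tojig(w):
    c,s=np.cos(A),np.sin(A);return np.array([[c,s],[-s,c]])@(np.array(w)[:2]-P)*1000
def pj(x,y,z):return plan(*jig(x,y),z/1000,4.72)
E
python3 -c "
from j import *
print(pj(-160,-78.5,150),pj(-160,-78.5,70),jig(-160,-78.5))"
```

```text
(array([ 371.9, -354.5,   97.2]), array([-8.000e-02, -5.000e-02, -7.187e+01])) (array([ 371.9, -354.4,  177.2]), array([-8.000e-02, -5.000e-02, -7.187e+01])) [ 0.45720209 -0.12739961]
```

The rows are not in the units I measure in: shifts go in shares of 750 mm and turns go in shares of 90 degrees. I convert before sending: 348 mm is 0.464, -332 mm is -0.4427, -71.9 degrees is -0.7989.

Emit:
{"op": "servo_tool", "data": {"deltas": [[[0.056,-0.0533,0.0067],[0,0,-0.1],0],[[0.112,-0.1067,0.0267],[0,0,-0.2],0],[[0.168,-0.16,0.0467],[0,0,-0.3],0],[[0.2267,-0.216,0.0667],[0,0,-0.4],0],[[0.2867,-0.2733,0.0867],[0,0,-0.5],0],[[0.3467,-0.3307,0.1067],[0,0,-0.6],0],[[0.4067,-0.388,0.12],[0,0,-0.7],0],[[0.464,-0.4427,0.1293],[0,0,-0.7989],0]]}}

```text
t: 1.15
tool_pos: [0.4439, -0.1571, 0.1503]
orientation: [[-0.087, 0.996, -0.0], [0.996, 0.087, -0.0], [-0.0, -0.0, -1.0]]
contact_force: [0.4, -0.9, -0.0]
width: 0.0149
grasp_force: 0.0
```

```bash
python3 -c "
from j import *
s=sense();print(s['t'],s['tool_pos'],s['contact_force'],tojig(s['tool_pos']));print(pj(-160,-78.5,70),pj(-135,-78.5,70))"
```

```text
1.15 [ 0.44391406 -0.15707465  0.15025197] [ 0.4141515  -0.94348389 -0.02866376] [-175.68481791 -106.98097985]
(array([28.4, 15.8, 80.2]), array([-0.01,  0.03,  0.3 ])) (array([28.3, 40.8, 80.2]), array([-0.01,  0.03,  0.3 ]))
```

Scaled: 80 mm is 0.1067, 66 mm is 0.088.

Emit:
{"op": "servo_tool", "data": {"deltas": [[[0.0267,0.0107,0.0533],[0,0,0],0],[[0.0373,0.016,0.1067],[0,0,0],0],[[0.0373,0.0213,0.1067],[0,0,0],0],[[0.0373,0.0347,0.1067],[0,0,0],0],[[0.0373,0.048,0.1067],[0,0,0],0],[[0.0373,0.0613,0.1067],[0,0,0],0],[[0.0373,0.0747,0.1067],[0,0,0],0],[[0.0373,0.088,0.1067],[0,0,0],0]]}}

```text
t: 2.15
tool_pos: [0.5076, -0.1262, 0.0709]
orientation: [[-0.082, 0.997, -0.0], [0.997, 0.082, -0.001], [-0.001, -0.0, -1.0]]
contact_force: [-4.7, -0.9, 4.5]
width: 0.0003
grasp_force: 2.5
```

Scaled: 18 mm is 0.024, 17 mm is 0.0227.

Emit:
{"op": "servo_tool", "data": {"deltas": [[[0,0.0053,0],[0,0,0],0],[[0,0.0093,0],[0,0,0],0],[[0,0.0133,0],[0,0,0],0],[[0,0.016,0],[0,0,0],0],[[0,0.0187,0],[0,0,0],0],[[0,0.0213,0],[0,0,0],0],[[0,0.0227,0],[0,0,0],0],[[0,0.024,0],[0,0,0],0]]}}

```text
t: 3.15
tool_pos: [0.5251, -0.1242, 0.0706]
orientation: [[-0.083, 0.997, -0.0], [0.997, 0.083, -0.0], [-0.0, -0.0, -1.0]]
contact_force: [-4.0, -4.0, 1.8]
width: 0.0004
grasp_force: 2.2
```

Scaled: 7 mm is 0.0093, 6 mm is 0.008.

Emit:
{"op": "servo_tool", "data": {"deltas": [[[0,0.0013,0],[0,0,0],0],[[0,0.0027,0],[0,0,0],0],[[0,0.004,0],[0,0,0],0],[[0,0.0053,0],[0,0,0],0],[[0,0.0067,0],[0,0,0],0],[[0,0.008,0],[0,0,0],0],[[0,0.0093,0],[0,0,0],0],[[0,0.0093,0],[0,0,0],0]]}}

```text
t: 4.15
tool_pos: [0.5321, -0.1235, 0.0706]
orientation: [[-0.083, 0.997, -0.0], [0.997, 0.083, -0.0], [-0.0, -0.0, -1.0]]
contact_force: [-4.1, -2.7, 3.0]
width: 0.0003
grasp_force: 2.0
```

Scaled: 6.5 mm is 0.0087, 6 mm is 0.008.

Emit:
{"op": "servo_tool", "data": {"deltas": [[[0,0.0013,0],[0,0,0],0],[[0,0.0027,0],[0,0,0],0],[[0,0.004,0],[0,0,0],0],[[0,0.0053,0],[0,0,0],0],[[0,0.0067,0],[0,0,0],0],[[0,0.0073,0],[0,0,0],0],[[0,0.008,0],[0,0,0],0],[[0,0.0087,0],[0,0,0],0]]}}

```text
t: 5.15
tool_pos: [0.5326, -0.1235, 0.0704]
orientation: [[-0.082, 0.997, -0.014], [0.997, 0.082, -0.001], [0.0, -0.014, -1.0]]
contact_force: [-21.7, -3.4, 18.5]
width: 0.0
grasp_force: 12.7
```

```bash
python3 -c "
from j import *
s=sense();print(s['t'],tojig(s['tool_pos']),s['contact_force']);print(pj(-160,-78.5,70))
grab('top','t1.png')
t=cv2.imread('pics/t1.png');cv2.imwrite('pics/t1c.png',cv2.resize(t[150:270,214:354],None,fx=5,fy=5,interpolation=cv2.INTER_CUBIC))"
```

```text
5.15 [-84.54375073 -80.84473784] [-21.73764773  -3.39980236  18.53302611]
(array([  2.3, -75.4,   1.5]), array([-0.79, -0.01, -0.03]))
```

View pics/t1c.png

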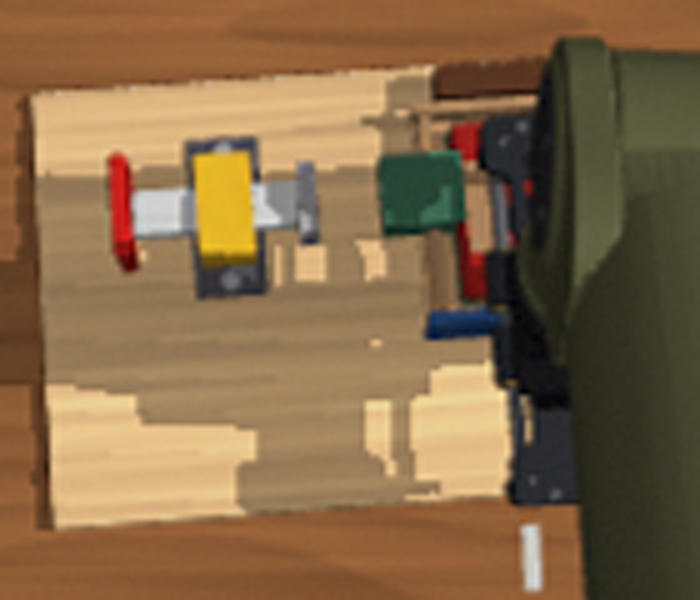

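The drawer hit its stop with over 20 N, so it is home. The nose edge runs (380,157)-(384,235) and sits opposite the jaw edge (315,163)-(319,240). Next I'll refine the gap and plan the pick.

Run:
```python
from m import *
import j
for a in [(380,157,.052),(384,235,.052),(315,163,.05),(319,240,.05),(110,157,.065),(124,268,.065)]:
    w=J(*a);print(w,j.tojig(w))
print('back',j.pj(-125,-80,150))
print('rack to', plan(.519,-.276,.13,7.5))
```

```text
[ 0.6319 -0.0342] [21.7872  0.0387]
[ 0.5889 -0.0366] [-21.2868   1.1613]
[0.6286 0.0009] [21.3299 35.262 ]
[ 0.5861 -0.0018] [-21.2146  36.0926]
[0.6265 0.1099] [ 28.2398 144.0635]
[0.5665 0.1007] [-32.2898 139.8219]
back (array([  0.8, -41.5, -79.1]), array([-0.81, -0.01, -0.03]))
rack to (array([-150.9,  -26.8,  -59.3]), array([-0.8 , -0.03, -2.81]))
```

Scaled: -151 mm is -0.2013, -148 mm is -0.1973, -2.8 degrees is -0.0311.

Emit:
{"op": "servo_tool", "data": {"deltas": [[[0,-0.0267,0],[0,0,0],0],[[0,-0.0467,-0.0133],[0,0,0],0],[[-0.0133,-0.0533,-0.06],[0,0,0],40],[[-0.0667,-0.0533,-0.1],[0,0,-0.0111],87],[[-0.12,-0.048,-0.1],[0,0,-0.0222],87],[[-0.1667,-0.044,-0.0933],[0,0,-0.0311],87],[[-0.1973,-0.044,-0.08],[0,0,-0.0311],87],[[-0.2013,-0.044,-0.08],[0,0,-0.0311],87]]}}

```text
t: 6.25
tool_pos: [0.5177, -0.2765, 0.1291]
orientation: [[-0.13, 0.992, -0.001], [0.992, 0.13, 0.002], [0.002, -0.001, -1.0]]
contact_force: [-0.3, 0.2, -0.4]
width: 0.0526
grasp_force: 0.0
```

```bash
python3 -c "
from j import *
s=sense();print(s['t'],s['tool_pos'],s['width'],s['contact_force']);print(plan(.5187,-.2760,.046,7.5))
"
```

```text
6.25 [ 0.51774841 -0.27645133  0.12910792] 0.05255425767020663 [-0.34988763  0.15010358 -0.35068646]
(array([ 0.1,  1.1, 83.1]), array([-0.05, -0.12, -0.05]))
```

Scaled: 83 mm is 0.1107, 73 mm is 0.0973.

Emit:
{"op": "servo_tool", "data": {"deltas": [[[0,0.0013,0],[0,0,0],87],[[0,0.0013,0],[0,0,0],87],[[0,0.0013,0.0133],[0,0,0],87],[[0,0.0013,0.0333],[0,0,0],87],[[0,0.0013,0.0667],[0,0,0],87],[[0,0.0013,0.0973],[0,0,0],87],[[0,0.0013,0.1107],[0,0,0],87],[[0,0.0013,0.1107],[0,0,0],87]]}}

```text
t: 7.25
tool_pos: [0.5186, -0.2755, 0.0467]
orientation: [[-0.132, 0.991, -0.002], [0.991, 0.132, 0.001], [0.001, -0.001, -1.0]]
contact_force: [-0.4, -0.8, 0.7]
width: 0.0869
grasp_force: 0.0
```

Emit:
{"op": "servo_tool", "data": {"deltas": [[[0,0,0],[0,0,0],52],[[0,0,0],[0,0,0],45],[[0,0,0],[0,0,0],45],[[0,0,0],[0,0,0],45],[[0,0,0],[0,0,0],45],[[0,0,0],[0,0,0],45],[[0,0,0],[0,0,0],45],[[0,0,0],[0,0,0],45]], "grip_force": 15}}

```text
t: 8.25
tool_pos: [0.5192, -0.2761, 0.0478]
orientation: [[-0.131, 0.991, 0.0], [0.991, 0.131, -0.0], [-0.0, -0.0, -1.0]]
contact_force: [-0.6, -0.4, 2.1]
width: 0.0501
grasp_force: 15.0
```

```bash
python3 -c "
from j import *
s=sense();print(s['t'],s['tool_pos'],s['width'],s['contact_force'],s['grasp_force']);print(plan(*s['tool_pos'][:2],.14,7.5),pj(0,9,140))
"
```

```text
8.25 [ 0.51921696 -0.27605794  0.04781974] 0.050056959369006344 [-0.62464209 -0.44627901  2.06475864] 15.000212914310396
(array([ -0. ,  -0. , -92.2]), array([-0.  ,  0.01,  0.05])) (array([235. , 122.2, -92.2]), array([-0.  ,  0.01,  2.83]))
```

Scaled: 236 mm is 0.3147, 140 mm is 0.1867, 2.8 degrees is 0.0311.

Emit:
{"op": "servo_tool", "data": {"deltas": [[[0,0,-0.02],[0,0,0],45],[[0,0,-0.0667],[0,0,0],45],[[0,0,-0.12],[0,0,0],45],[[0.0533,0.028,-0.1227],[0,0,0.0111],45],[[0.12,0.0627,-0.1227],[0,0,0.0222],45],[[0.1867,0.0973,-0.1227],[0,0,0.0311],45],[[0.2533,0.132,-0.1227],[0,0,0.0311],45],[[0.3147,0.1627,-0.1227],[0,0,0.0311],45]]}}

```text
t: 9.25
tool_pos: [0.6098, -0.0238, 0.1407]
orientation: [[-0.083, 0.997, 0.001], [0.997, 0.083, 0.0], [-0.0, 0.001, -1.0]]
contact_force: [0.4, -0.4, 0.1]
width: 0.0499
grasp_force: 15.0
```

```bash
python3 -c "
from j import *
s=sense();print(s['t'],s['tool_pos'],tojig(s['tool_pos']),s['width'],s['contact_force'],s['grasp_force']);print(pj(0,11,90),pj(0,11,54))
d=grab('scene','s1.png')
t=cv2.imread('pics/s1.png');cv2.imwrite('pics/s1c.png',cv2.resize(t[130:300,80:380],None,fx=2.6,fy=2.6,interpolation=cv2.INTER_CUBIC))
"
```

```text
9.25 [ 0.60980231 -0.02382259  0.14071635] [ 0.60569374 12.16883992] 0.04988570495339363 [ 0.39878465 -0.36086421  0.07917395] 14.998232619836926
(array([-1.2, -0.7, 50.7]), array([0.07, 0.01, 0.07])) (array([-1.2, -0.7, 86.7]), array([0.07, 0.01, 0.07]))
```

View pics/s1c.png

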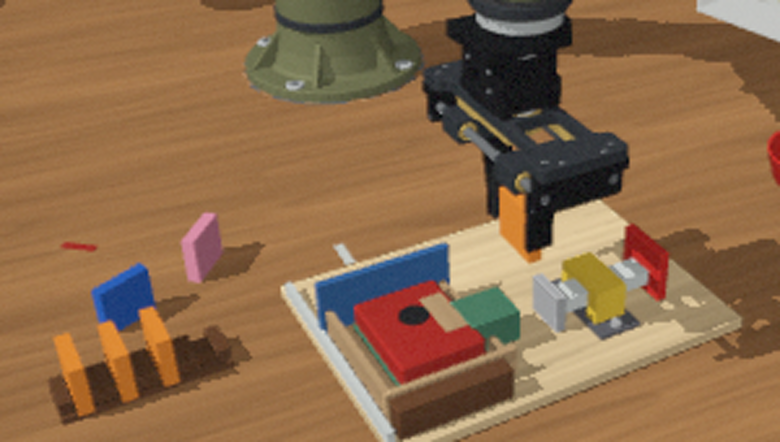

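Run:
```python
from j import *
d=grab('scene')
f=lambda U,V:(80+(U+.5)/2.6-.5,130+(V+.5)/2.6-.5)
for a in [(489,289,.052),(519,312,.052),(534,277,.05),(557,302,.05)]:
    w=px2w(d,*f(a[0],a[1]),a[2]);print(tojig(w))
s=sense()
# predicted shim underside corners now for check
for dx in(-25,25):
  for dy in(-6,6):
    b=tojig(s['tool_pos'])+[dx,dy]; u=w2px(d,[*jig(*b),s['tool_pos'][2]-.042]); print(dx,dy,(u-[80,130]+.5)*2.6)
```

```text
[-17.36908657  -4.86051369]
[22.64422908  1.35984167]
[-15.99337186  38.4339666 ]
[24.13965591 37.03528891]
-25 -6 [504.6351695  233.84675884]
-25 6 [517.15432787 229.95070921]
25 -6 [535.17004097 263.91550276]
25 6 [548.02576519 259.6970518 ]
```

Scaled: 61 mm is 0.0813, 58 mm is 0.0773.

Emit:
{"op": "servo_tool", "data": {"deltas": [[[0.0027,-0.0008,0.02],[0,0,0],45],[[0.0027,-0.0008,0.0467],[0,0,0],45],[[0.0027,-0.0008,0.06],[0,0,0],45],[[0.0027,-0.0008,0.0667],[0,0,0],45],[[0.0027,-0.0008,0.072],[0,0,0],45],[[0.0027,-0.0008,0.0773],[0,0,0],45],[[0.0027,-0.0008,0.0813],[0,0,0],45],[[0.0027,-0.0008,0.0813],[0,0,0],45]]}}

```text
t: 10.35
tool_pos: [0.6083, -0.0241, 0.0785]
orientation: [[-0.083, 0.997, -0.0], [0.997, 0.083, -0.0], [-0.0, -0.0, -1.0]]
contact_force: [-0.5, 0.5, 0.4]
width: 0.0499
grasp_force: 15.0
```

```bash
python3 -c "
from j import *
s=sense();print(s['t'],s['tool_pos'],tojig(s['tool_pos']),s['width'],s['contact_force']);print(pj(0,14,54))
d=grab('scene','s2.png')
t=cv2.imread('pics/s2.png');cv2.imwrite('pics/s2c.png',cv2.resize(t[200:290,210:350],None,fx=5,fy=5,interpolation=cv2.INTER_CUBIC))
"
```

```text
10.35 [ 0.60826834 -0.02405853  0.07854428] [-0.94249147 12.05991825] 0.04993234508623516 [-0.52432674  0.51785419  0.39006045]
(array([ 1.9,  0.9, 24.5]), array([-0.01,  0.01,  0.04]))
```

View pics/s2c.png

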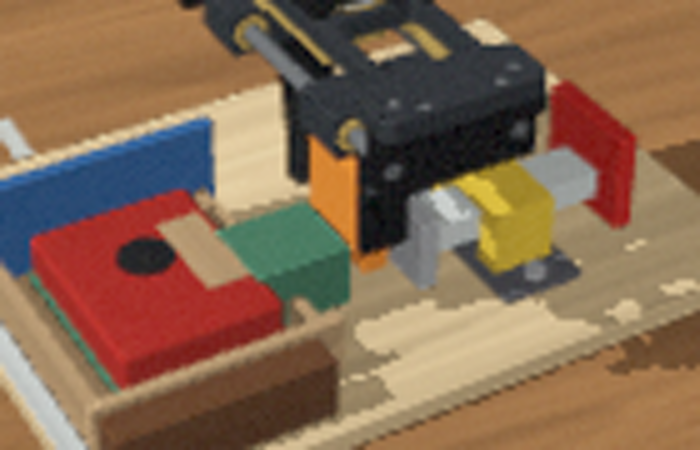

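The shim hangs freely between the nose (right edge about (348,260)) and the jaw (about (420,240)). I'll lower it and release.

Scaled: 25 mm is 0.0333, 24.5 mm is 0.0327.

Emit:
{"op": "servo_tool", "data": {"deltas": [[[0.002,0.0012,0.0067],[0,0,0],45],[[0.002,0.0012,0.016],[0,0,0],45],[[0.002,0.0012,0.024],[0,0,0],45],[[0.002,0.0012,0.028],[0,0,0],45],[[0.002,0.0012,0.0307],[0,0,0],45],[[0.002,0.0012,0.0327],[0,0,0],45],[[0.002,0.0012,0.0333],[0,0,0],45],[[0.002,0.0012,0.0333],[0,0,0],45]]}}

```text
t: 11.4
tool_pos: [0.6092, -0.0225, 0.0539]
orientation: [[-0.083, 0.997, 0.0], [0.997, 0.083, -0.0], [-0.0, 0.0, -1.0]]
contact_force: [0.3, 0.5, 1.1]
width: 0.0499
grasp_force: 15.0
```

```bash
python3 -c "
from j import *
s=sense();print(s['t'],s['tool_pos'],tojig(s['tool_pos']),s['contact_force'])"
```

```text
11.4 [ 0.60923947 -0.02249971  0.05388643] [ 0.15361333 13.53355043] [0.30589887 0.49507988 1.06679858]
```

Scaled: -45 mm is -0.06, -12 mm is -0.016.

Emit:
{"op": "servo_tool", "data": {"deltas": [[[0,0,0.0007],[0,0,0],45],[[0,0,0.0013],[0,0,0],45],[[0,0,0.0013],[0,0,0],54],[[0,0,0.0013],[0,0,0],62],[[0,0,0.0013],[0,0,0],80],[[0,0,0],[0,0,0],80],[[0,0,-0.016],[0,0,0],80],[[0,0,-0.06],[0,0,0],80]]}}

```text
t: 12.4
tool_pos: [0.6079, -0.0225, 0.0981]
orientation: [[-0.083, 0.997, -0.003], [0.997, 0.083, 0.0], [0.001, -0.003, -1.0]]
contact_force: [0.1, -0.7, 0.2]
width: 0.0791
grasp_force: 0.0
```

```bash
python3 -c "
from j import *
s=sense();print(s['t'],tojig(s['tool_pos']),s['contact_force'],s['width']);print(pj(-2,175,150),pj(-2,175,70))"
```

```text
12.4 [-1.170669   13.60247101] [ 0.13372429 -0.65592156  0.24104791] 0.07911323212057933
(array([161.4,  -0.9, -51.7]), array([-0.19, -0.04,  0.04])) (array([161.4,  -0.6,  28.3]), array([-0.19, -0.04,  0.04]))
```

Scaled: 165 mm is 0.22, 150 mm is 0.2.

Emit:
{"op": "servo_tool", "data": {"deltas": [[[0,0,-0.04],[0,0,0],60],[[0.0267,0,-0.0693],[0,0,0],40],[[0.0867,0,-0.0693],[0,0,0],20],[[0.1467,0,-0.0693],[0,0,0],0],[[0.2,0,-0.0693],[0,0,0],0],[[0.22,0,-0.0667],[0,0,0],0],[[0.22,0,-0.04],[0,0,0],0],[[0.22,0,-0.0133],[0,0,0],0]]}}

```text
t: 13.4
tool_pos: [0.5956, 0.139, 0.1067]
orientation: [[-0.08, 0.997, -0.001], [0.997, 0.08, -0.002], [-0.002, -0.001, -1.0]]
contact_force: [-0.3, 0.0, 0.6]
width: 0.0082
grasp_force: 0.0
```

```bash
python3 -c "
from j import *
s=sense();print(s['t'],tojig(s['tool_pos']),s['contact_force'],s['width']);print(pj(-1,160,66))
d=grab('scene','s3.png')
t=cv2.imread('pics/s3.png');cv2.imwrite('pics/s3c.png',cv2.resize(t[200:290,210:370],None,fx=5,fy=5,interpolation=cv2.INTER_CUBIC))
"
```

```text
13.4 [-1.16933048e-01  1.75582419e+02] [-0.29552169  0.02571896  0.55846901] 0.008156942025924619
(array([-15.5,  -0.8,  40.7]), array([-0.06,  0.11, -0.14]))
```

View pics/s3c.png

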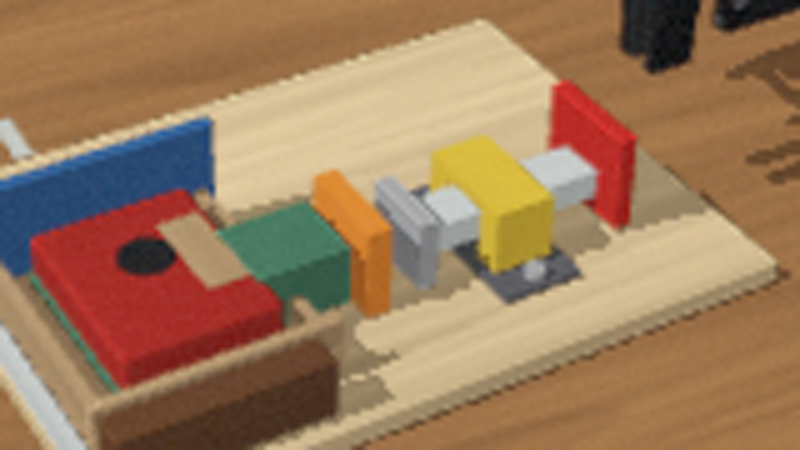

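The shim stands upright, square, near the nose at (355,245). I'll lower the fingers behind the red plate and push.

Scaled: 41 mm is 0.0547, -24 mm is -0.032.

Emit:
{"op": "servo_tool", "data": {"deltas": [[[0,-0.0011,0.0267],[0,0,0],0],[[0,-0.0011,0.0547],[0,0,0],0],[[0,-0.0011,0.0547],[0,0,0],0],[[-0.008,-0.0011,0.0547],[0,0,0],0],[[-0.016,-0.0011,0.0547],[0,0,0],0],[[-0.0213,-0.0011,0.0547],[0,0,0],0],[[-0.0267,-0.0011,0.0547],[0,0,0],0],[[-0.032,-0.0011,0.0547],[0,0,0],0]]}}

```text
t: 14.45
tool_pos: [0.5969, 0.1186, 0.0681]
orientation: [[-0.083, 0.997, 0.001], [0.997, 0.083, 0.001], [0.001, 0.001, -1.0]]
contact_force: [0.5, 2.0, 0.5]
width: 0.0003
grasp_force: 1.1
```

```bash
python3 -c "
from j import *
s=sense();print(s['t'],tojig(s['tool_pos']),s['contact_force'],s['width'])"
```

```text
14.45 [ -0.58063095 155.1967948 ] [0.54162887 2.04842768 0.5327724 ] 0.0002824858741117632
```

Scaled: -16 mm is -0.0213, -15 mm is -0.02.

Emit:
{"op": "servo_tool", "data": {"deltas": [[[-0.004,0,0],[0,0,0],0],[[-0.008,0,0],[0,0,0],0],[[-0.012,0,0],[0,0,0],0],[[-0.0147,0,0],[0,0,0],0],[[-0.0173,0,0],[0,0,0],0],[[-0.02,0,0],[0,0,0],0],[[-0.0213,0,0],[0,0,0],0],[[-0.0213,0,0],[0,0,0],0]]}}

```text
t: 15.45
tool_pos: [0.5981, 0.1019, 0.0677]
orientation: [[-0.083, 0.997, 0.0], [0.997, 0.083, -0.0], [-0.0, 0.0, -1.0]]
contact_force: [1.4, 2.6, 2.4]
width: 0.0005
grasp_force: 1.6
```

```bash
python3 -c "
from j import *
s=sense();print(s['t'],tojig(s['tool_pos']),s['contact_force'],s['width'])"
```

```text
15.45 [ -0.67487137 138.4617744 ] [1.42772002 2.6252848  2.35163145] 0.00046945024376396577
```

Emit:
{"op": "servo_tool", "data": {"deltas": [[[-0.0013,0,0],[0,0,0],0],[[-0.0027,0,0],[0,0,0],0],[[-0.004,0,0],[0,0,0],0],[[-0.0053,0,0],[0,0,0],0],[[-0.0067,0,0],[0,0,0],0],[[-0.008,0,0],[0,0,0],0],[[-0.008,0,0],[0,0,0],0],[[-0.008,0,0],[0,0,0],0]]}}

```text
t: 16.45
tool_pos: [0.5984, 0.0981, 0.0677]
orientation: [[-0.084, 0.996, 0.0], [0.996, 0.084, 0.003], [0.003, 0.001, -1.0]]
contact_force: [2.0, 6.6, 0.4]
width: 0.0005
grasp_force: 3.5
```

```bash
python3 -c "
from j import *
s=sense();print(s['t'],tojig(s['tool_pos']),s['contact_force'],s['width'])"
```

```text
16.45 [ -0.71451098 134.57975905] [2.04808881 6.57632329 0.44353393] 0.00047058684196450826
```

Scaled: -1 mm is -0.0013, -0.5 mm is -0.0007.

Emit:
{"op": "servo_tool", "data": {"deltas": [[[-0.0007,0,0],[0,0,0],0],[[-0.0013,0,0],[0,0,0],0],[[-0.0013,0,0],[0,0,0],0],[[-0.0013,0,0],[0,0,0],0],[[-0.0013,0,0],[0,0,0],0],[[-0.0013,0,0],[0,0,0],0],[[-0.0013,0,0],[0,0,0],0],[[-0.0013,0,0],[0,0,0],0]]}}

```text
t: 17.45
tool_pos: [0.5984, 0.098, 0.0677]
orientation: [[-0.085, 0.996, 0.001], [0.996, 0.085, 0.004], [0.004, 0.001, -1.0]]
contact_force: [2.0, 8.3, 1.2]
width: 0.0003
grasp_force: 4.2
```

```bash
python3 -c "
from j import *
s=sense();print(s['t'],tojig(s['tool_pos']),s['contact_force'],s['width'])
grab('scene','s4.png');grab('top','t4.png')
a=cv2.imread('pics/s4.png')[200:290,210:370];b=cv2.imread('pics/t4.png')[150:270,214:354]
cv2.imwrite('pics/s4c.png',cv2.resize(a,None,fx=5,fy=5,interpolation=cv2.INTER_CUBIC));cv2.imwrite('pics/t4c.png',cv2.resize(b,None,fx=5,fy=5,interpolation=cv2.INTER_CUBIC))
"
```

```text
17.45 [ -0.7301734  134.50401293] [1.99441772 8.26284838 1.23486829] 0.00034162394227833955
```

View pics/s4c.png

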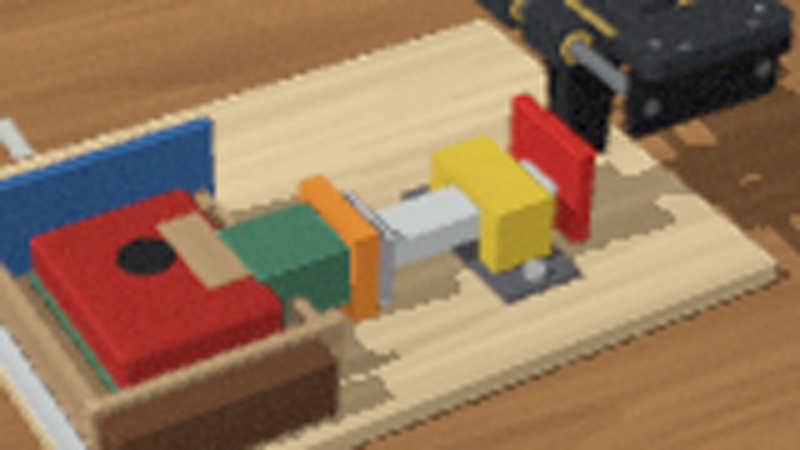

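The jaw at (385,245) presses the upright shim against the nose at (345,250), and it stopped at about 21 mm of travel, short of the 28 mm end stop. I'll bring the push up to 10 N.

Scaled: -1 mm is -0.0013, -0.5 mm is -0.0007.

Emit:
{"op": "servo_tool", "data": {"deltas": [[[-0.0007,0,0],[0,0,0],0],[[-0.0013,0,0],[0,0,0],0],[[-0.0013,0,0],[0,0,0],0],[[-0.0013,0,0],[0,0,0],0],[[-0.0013,0,0],[0,0,0],0],[[-0.0013,0,0],[0,0,0],0],[[-0.0013,0,0],[0,0,0],0],[[-0.0013,0,0],[0,0,0],0]]}}

```text
t: 18.55
tool_pos: [0.5984, 0.098, 0.0678]
orientation: [[-0.085, 0.996, 0.001], [0.996, 0.085, 0.005], [0.005, 0.001, -1.0]]
contact_force: [1.6, 10.8, 0.0]
width: 0.0005
grasp_force: 4.9
```

```bash
python3 -c "
from j import *
s=sense();print(s['t'],tojig(s['tool_pos']),s['contact_force'])
f=s['contact_force'][1]
if 8.5<f<12: print(workorder.job_done())"
```

```text
18.55 [ -0.74160158 134.47115462] [ 1.55408295 10.82523142  0.04257508]
the job is handed in; nothing more can be done
None
```

The job is handed in: the drawer is home, one orange piece is clamped upright between nose and jaw at about 21 mm of jaw travel, and the fingers are holding the red plate with about 11 N.

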